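Clear the lid, then crack the culture box open

ROBOT

A 6-joint arm with a two-finger parallel gripper is mounted at the origin on the work surface. World frame = base frame: x ahead of the robot, y to its left, z up, the work surface at z = 0. Lengths are in m, angles in rad, forces in N, time in s.
With the tool pointing down it reaches from about 0.35 to 0.975 m from the base axis. Payload 4.9 kg.
Tool frame: the origin (TCP) lies on the centre line of the jaws, within the pads' length; the fingertips stand ctrl.tcp_to_tips ahead of it and the grasp point (between the pads) lies 3 mm ahead of it (ctrl.tcp_to_tips is the distance from the TCP to the fingertips, in m); z points along the fingers, y is the direction in which the jaws open and shut (so a half turn about z gives the same grasp; the last joint's range is limited). The gripper opens to 85 mm and grips with 20 to 120 N. Pads are 22 mm wide; open, the fingers measure 114 mm over their backs; the gripper's body (76 mm by 85 mm) begins 54 mm behind the grasp point. The pads swing forward as they close: fully open they stand 13 mm farther back than shut.
Start: joints at [-1.395, 0.053, 1.613, -0, 1.476, -0.119], TCP at [0.182, -0.598, 0.253] pointing down, gripper open.
Joint ranges: [-3.01, 3.01], [-1.01, 2.22], [0.06, 2.58], [-1.02, 4.17], [0.09, 2.62], [-3.14, 3.14]. Speed limits (rad/s): [2.57, 2.57, 3.14, 3.14, 3.14, 3.14].

INTERFACE

Orientations are given as a rotation vector (axis times angle).
In Python, from station import ctrl, vision gives the robot as it stands.
- The arm moves only by the tool jog_arm, never from a script. Its argument "deltas" is a list of rows, each a list of 7 numbers: the turn, a rotation vector about the tool's x, y, z in rad, then the shift along the tool's x, y, z in cm, then the opening, from 0 (shut) to 1 (fully open). A call has 1 to 12 rows; each row shifts and turns the commanded pose from where the row before left it, along the tool's axes as they then stand; what a row does not reach is not made up. A row lasts 1/12 s, in which the tool goes at most 41.7 mm and 7.16 degrees, less where a joint would pass 70% of its speed; a pose out of reach is approached as far as the arm can. A call with a gripper value outside its range is refused whole. The fingers move at their own pace and stop on an object; "grip_force" is the grip in N (left out, the last holds). Time passes only in rows, so rows that do not move let the fingers close. It gives the time, the measured TCP pose, the force and the opening at its end, in the units of the state.
- ctrl.get_obs(): the state, without advancing time (a new reading comes with each control period).
- vision.get_image(name): name is "side" or "top" or "wrist"; returns (picture, depth): 400x640x3 uint8, red, green, blue; 400x640 float32, m along the optical axis (not along the pixel's ray), 0 where there is no reading.
- vision.calibration(name): a dict with "fx", "fy", "cx", "cy" (pixels), "rvec" (rotation vector, rad) and "tvec" (3), from world to camera coordinates, as OpenCV has them; the wrist camera has in their place "hand_eye" (4x4, takes a point from camera to tool coordinates, whose origin is the TCP and whose axes are the flange's). Camera axes: x right, y down, z forward; pixel columns grow to the right and rows downward; lengths in m; the calibration is good to about 2 mm. A picture is of the moment at which its call begins: read the wrist's pose just before it. calibration takes no time and is no camera call.
- ctrl.finish_job(): hands the job in, once; it reports no verdict.
The state is a dict: "t": time; "q": joint angles; "dq": joint speeds; "effort": joint torques, N m; "tool_pos": TCP position; "tool_rot": TCP orientation; "contact_force": force on the tool from outside, world axes, zero at the start; "wrist_torque": the same for the moment, N m; "opening": finger opening in m.
Only numpy, scipy, OpenCV 4.12 (cv2) and the standard library are available. Lean on these libraries where they do the work, as an engineer would, in place of code of your own. Each camera call takes 0.05 s, during which the arm holds its last target. There are 200 camera calls.

TASK

Two empty white beakers have been left standing on the lid of the airtight culture box: nest both of them in the matching beaker on the bench, so that the three stand upright there as one fully seated stack. Only then take the lid by its handle, pull it up until the sticky seal lets go, without it flying up, and keep it just off the box, level and about 20 mm above the rim all round; finish while you are still holding it there. Leave the other things on the bench where they are.

Things in the scene. Friction and masses are not known exactly. Their poses are not given: they have to be found in the camera images.
- box: airtight culture box with clear walls, 220 mm deep (its x), 260 mm wide (its y), its rim 88 mm above the bench; fixed, its place and yaw vary. Origin: centre of its underside, on the bench; x points away from the robot, z up
- lid: the box's lift-off lid: a flat clear plate in a grey frame, 224 x 268 x 10 mm, 0.45 kg. Origin: centre of the plate's underside, on the rim, 88 mm above the bench when shut; its top is 10 mm higher. A skirt 7 mm deep plugs the mouth, where a rubber seal grips it: the straight pull up at the handle peaks at about 14 N (11 to 18 N; weight of 4.4 N included) 2 mm up and the seal lets go by 5 mm
- lid_handle: steel bow handle on the middle of the lid, along the lid's x: a round bar 12 mm thick, 98 mm free between its two posts, its underside 28 mm above the lid's top. Origin: middle of its foot, on the lid's top; axes as the lid's
- lid_grip (a point): middle of the handle's bar, on its axis: 34 mm above the lid's top, 44 mm above the lid's origin; it moves with the lid
- beaker_a: a white plastic stacking beaker, 88 mm tall: tapered foot (35 mm wide below, 51 mm at 50 mm up), a shoulder, then a collar 38 mm high, 60 to 62 mm wide; 45 g. On the lid, beside the handle. Origin: centre of its underside, z up. Nested, its shoulder sits on the rim below, 38 mm above that beaker, with 2 mm play. Grip the collar near the rim, fingertips above the shoulder, clear of the lower beaker
- beaker_b: a white plastic stacking beaker, 88 mm tall, the same as beaker_a, standing on the lid on the other side; its origin likewise
- beaker_c: a white plastic stacking beaker, 88 mm tall, the same as beaker_a, standing on the bench left or right of the box: the bottom one of the stack; its origin likewise
- glass_beaker: bystander: a plain glass beaker, 80 mm across and 95 mm tall, on the bench; origin: centre of its underside
- media_bottle: bystander: a screw-cap bottle, 66 mm across and 145 mm tall, on the bench; origin: centre of its underside
- reagent_jar: bystander: a white jar with a lid, 68 mm across and 85 mm tall, on the bench; origin: centre of its underside
- screw_cap: bystander: a bottle cap, 54 mm across and 21 mm high, on the bench beside a front corner of the box; origin: centre of its underside
- marker: bystander: a marker pen lying behind the box, 130 mm long and 13 mm thick; origin: under its middle, along its x

How it is judged:
By the outcome, as a careful person would: the job done as asked, in the order asked, and still so for the second after the job is handed in, while the arm keeps its last pose, push and grip.
It also fails if it takes over 69 s, if anything falls off the work surface, if the arm or the gripper's body presses on something with over 40 N, if the wrist force passes 120 N, or if a joint passes its speed limit or range.

## Working session

There is one attempt and no reset: what is moved stays moved. The work goes in short steps, Python scripts to look and compute and a tool call to move; the robot and the scene stay as the last step left them, time stands still between calls to the robot, and variables do not carry over. Pictures are saved under pics/ and viewed, about 8 in all and at most 12, crops included, and the job is handed in when it is done.

Besides the shell and the picture viewer there is one more tool, called after "Emit:" as name([rows], argument=value, ...), one row to a line, values as JSON. jog_arm: Moves the arm, as the interface text tells. Its arguments: {"type":"object","properties":{"deltas":{"type":"array"},"grip_force":{"type":"number"}},"required":["deltas"]}

```bash
mkdir -p pics; ls; cat > h.py <<'E'
import numpy as np, cv2
from scipy.spatial.transform import Rotation as R
from station import ctrl, vision
def grab(n):
    o=ctrl.get_obs(); im,d=vision.get_image(n); c=vision.calibration(n)
    K=np.array([[c['fx'],0,c['cx']],[0,c['fy'],c['cy']],[0,0,1.]])
    if n=='wrist':
        T=np.eye(4);T[:3,:3]=R.from_rotvec(o['tool_rot']).as_matrix();T[:3,3]=o['tool_pos'];T=T@np.array(c['hand_eye'])
    else:
        Rm=R.from_rotvec(np.ravel(c['rvec'])).as_matrix();T=np.eye(4);T[:3,:3]=Rm.T;T[:3,3]=-Rm.T@np.ravel(c['tvec'])
    return im,d,K,T
def cloud(d,K,T):
    v,u=np.mgrid[:d.shape[0],:d.shape[1]]
    p=np.stack([(u-K[0,2])/K[0,0]*d,(v-K[1,2])/K[1,1]*d,d],-1)
    return p@T[:3,:3].T+T[:3,3]
def ray(uv,z,K,T):
    uv=np.atleast_2d(uv).astype(float)
    r=np.c_[(uv-K[:2,2])/K[[0,1],[0,1]],np.ones(len(uv))]@T[:3,:3].T
    return T[:3,3]+r*((z-T[2,3])/r[:,2])[:,None]
def save(n,im): cv2.imwrite('pics/'+n,im[...,::-1])
E
python3 - <<'E'
from h import *
o=ctrl.get_obs(); print(o, ctrl.tcp_to_tips)
for n in('top','side'):
    im,d,K,T=grab(n); save(n+'1.png',im); np.savez(n+'1.npz',im=im,d=d,K=K,T=T); print(n,K,T,(d>0).mean())
E
```

```text
pics
{'t': 0.0, 'q': array([-1.39500932e+00,  5.33298547e-02,  1.61429214e+00, -1.73368657e-05,
        1.47599135e+00, -1.18978166e-01]), 'dq': array([ 2.11442210e-04, -8.53216607e-04,  1.34319363e-03, -3.20002555e-04,
        7.21240915e-04, -2.52767346e-05]), 'effort': array([ 2.82885139e-04, -3.93683338e+01, -3.70175672e+01, -1.59381507e-04,
        7.02486388e-03,  1.01444238e-05]), 'tool_pos': array([ 0.18147969, -0.59747003,  0.25208082]), 'tool_rot': array([-3.10553625e+00, -4.61047653e-01,  1.17167367e-04]), 'contact_force': array([-0.00647826,  0.11897901, -0.17703253]), 'wrist_torque': array([ 0.00366877, -0.05256844, -0.03928351]), 'opening': 0.08519651730850347} 0.022
top [[385.60131292   0.         315.86712327]
 [  0.         385.60131292 197.18526709]
 [  0.           0.           1.        ]] [[-9.00788119e-02 -9.72723746e-01  2.13762303e-01  3.76644181e-01]
 [-9.95934402e-01  8.81278256e-02 -1.86588514e-02  1.81355878e-02]
 [-6.88499142e-04 -2.14573999e-01 -9.76707492e-01  1.10243828e+00]
 [ 0.00000000e+00  0.00000000e+00  0.00000000e+00  1.00000000e+00]] 0.99612109375
side [[383.33012464   0.         323.06070166]
 [  0.         383.33012464 197.00631893]
 [  0.           0.           1.        ]] [[-0.99109484 -0.04455286  0.12548332  0.49803547]
 [-0.13154292  0.47390794 -0.87069382  0.76353882]
 [-0.02067564 -0.87944659 -0.47554832  0.53986309]
 [ 0.          0.          0.          1.        ]] 0.99563671875
```

View pics/top1.png

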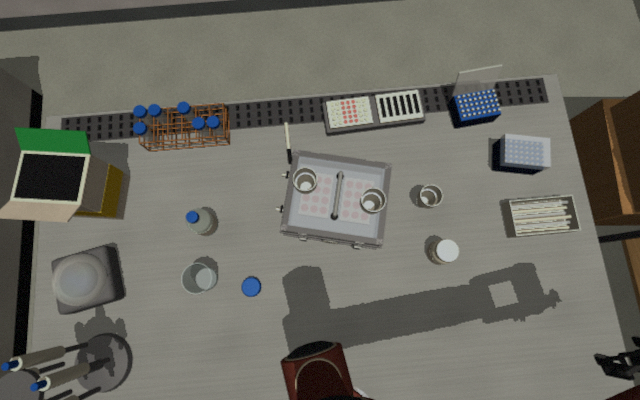

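View pics/side1.png

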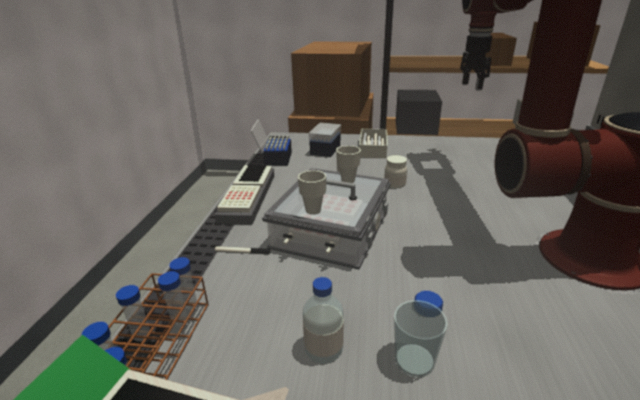

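The top view shows the lid with beakers at (305,181) and (372,201), the handle bar running from (340,175) to (335,215), and the bench beaker at (430,196). The jar is at (446,250), near the bench beaker, and the bottle, glass beaker and cap are on the far side.

```bash
python3 - <<'E'
from h import *
from scipy.optimize import least_squares
f=np.load('top1.npz');d,K,T=f['d'],f['K'],f['T'];P=cloud(d,K,T)
def sel(u0,u1,v0,v1,z0,z1):
    p=P[v0:v1,u0:u1].reshape(-1,3);return p[(p[:,2]>z0)&(p[:,2]<z1)]
def circ(p,r=None):
    s=least_squares(lambda x:np.hypot(p[:,0]-x[0],p[:,1]-x[1])-x[2],[*p[:,:2].mean(0),.03],loss='soft_l1',f_scale=.002);return s.x
for n,b,z in(('A',(285,325,160,200),.186),('B',(352,392,180,220),.186),('C',(412,450,178,215),.088)):
    p=sel(*b,z-.03,z+.03); zz=np.percentile(p[:,2],[50,90,98]); q=p[p[:,2]>z-.006]; print(n,len(p),zz,len(q),circ(q) if len(q)>5 else 0)
q=sel(325,350,165,225,.122,.145); m=q[:,:2].mean(0);w,V=np.linalg.eigh(np.cov(q[:,:2].T));print('handle',len(q),q.mean(0),np.median(q[:,2]),V[:,1],np.degrees(np.arctan(V[1,1]/V[0,1])),q.min(0),q.max(0))
# rims by colour edges: ray cast of outer contour
for n,b,z in(('A',(285,325,160,200),.186),('B',(352,392,180,220),.186),('C',(412,450,178,215),.088)):
    u0,u1,v0,v1=b;g=cv2.resize(f['im'][v0:v1,u0:u1],None,fx=8,fy=8,interpolation=cv2.INTER_CUBIC);save('crop%s.png'%n,g)
for n,b,z in(('jar',(425,465,232,270),.08),('bottle',(180,215,205,240),.14),):
    p=sel(*b,z-.01,z+.01);print(n,len(p),p.mean(0) if len(p) else 0)
# lid plane frame corners
p=sel(270,400,145,255,.092,.105);r=cv2.minAreaRect((p[:,:2]*1000).astype(np.float32));print('lid',r)
p=sel(500,640,150,250,-.02,.02);print('bench z',np.median(p[:,2]))
im=np.hstack([cv2.imread('pics/crop%s.png'%n) for n in'ABC']) if 0 else None
a=[cv2.resize(cv2.imread('pics/crop%s.png'%n),(260,260)) for n in'ABC'];cv2.imwrite('pics/abc.png',np.hstack(a))
E
```

```text
A 222 [0.17930798 0.18604172 0.18745979] 108 [0.62599031 0.02474337 0.02926871]
B 222 [0.17886509 0.18566357 0.18695653] 104 [ 0.55938508 -0.13669764  0.02914382]
C 218 [0.0785703  0.08746135 0.08889391] 92 [ 0.57642669 -0.31022657  0.02921323]
handle 210 [ 0.59200329 -0.0551085   0.13562648] 0.13590882619994593 [-0.97146137  0.23719784] -13.721213448098096 [ 0.53522471 -0.07376125  0.12832826] [ 0.65295336 -0.03729871  0.14144413]
jar 427 [ 0.42598863 -0.32930314  0.08298256]
bottle 130 [0.563868   0.31603196 0.14307237]
lid ((594.39599609375, -55.84205627441406), (268.53314208984375, 229.8572235107422), 76.1755142211914)
bench z -0.001416042579456267
```

Emit:
jog_arm([
  [0,0,0.1071,0,0,0,1],
  [0,0,0.1071,0,0,0,1],
  [0,0,0.1071,0,0,0,1],
  [0,0,0.1071,0,0,0,1],
  [0,0,0.1071,0,0,0,1],
  [0,0,0,1.285,-2.688,-0.2,1],
  [0,0,0,1.285,-2.688,-0.2,1],
  [0,0,0,1.285,-2.688,-0.2,1],
  [0,0,0,1.285,-2.688,-0.2,1],
  [0,0,0,1.285,-2.688,-0.2,1],
  [0,0,0,1.285,-2.688,-0.2,1],
  [0,0,0,1.285,-2.688,-0.2,1],
], grip_force=30)

```text
t: 1.1
tool_pos: [0.3143, -0.4353, 0.2668]
tool_rot: [-3.118, 0.378, 0.001]
contact_force: [0.3, -0.9, -0.2]
opening: 0.0856
```

Emit:
jog_arm([
  [0,0,0,1.285,-2.688,-0.2,1],
  [0,0,0,1.285,-2.688,-0.2,1],
  [0,0,0,1.285,-2.688,-0.2,1],
  [0,0,0,1.285,-2.688,-0.2,1],
  [0,0,0,1.285,-2.688,-0.2,1],
  [0,0,0,1.285,-2.688,-0.2,1],
  [0,0,0,1.285,-2.688,-0.2,1],
  [0,0,0,1.285,-2.688,-0.2,1],
  [0,0,0,1.285,-2.688,-0.2,1],
  [0,0,0,1.285,-2.688,-0.2,1],
  [0,0,0,0,0,0,1],
  [0,0,0,0,0,0,1],
])

```text
t: 2.1
tool_pos: [0.5031, -0.2052, 0.2868]
tool_rot: [-3.119, 0.373, 0.002]
contact_force: [-0.9, -0.1, -0.1]
opening: 0.0854
```

```bash
cat >> h.py <<'E'
def goto(p,yaw=None):
    o=ctrl.get_obs();M=R.from_rotvec(o['tool_rot']).as_matrix()
    print('pos',o['tool_pos'].round(4),'yaw',np.degrees(np.arctan2(M[1,0],M[0,0])).round(2),'zaxis',M[:,2].round(4))
    print('tool cm',(100*M.T@(np.array(p)-o['tool_pos'])).round(2))
    if yaw is not None: print('dtool rot',(R.from_matrix(M).inv()*R.from_euler('ZX',[np.radians(yaw),np.pi])).as_rotvec().round(4))
E
python3 - <<'E'
from h import *
im,d,K,T=grab('wrist');save('w1.png',im);np.savez('w1.npz',im=im,d=d,K=K,T=T)
goto([.5594,-.1367,.29],-13.8)
E
```

```text
pos [ 0.5025 -0.206   0.2868] yaw -13.72 zaxis [-1.1e-03  1.0e-04 -1.0e+00]
tool cm [ 3.88 -8.08 -0.33]
dtool rot [0.0002 0.0011 0.0013]
```

View pics/w1.png

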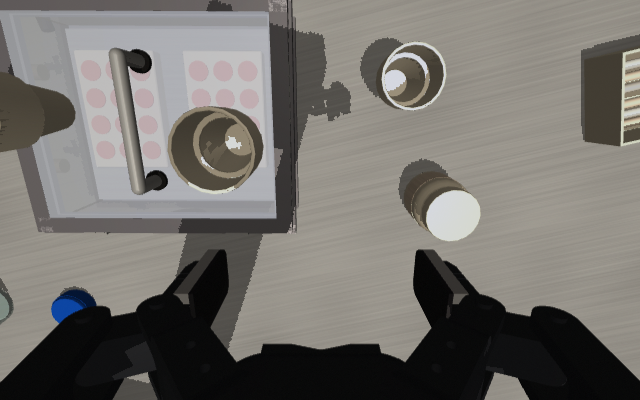

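The wrist view shows beaker B's rim at about (216,150), C's rim at (413,76), the handle from (118,52) to (140,190), and the jar at (453,215). I'll use these for close-range fits.

```bash
cat >> h.py <<'E'
from scipy.optimize import least_squares
def circ(p):
    for k in range(3):
        s=least_squares(lambda x:np.hypot(p[:,0]-x[0],p[:,1]-x[1])-x[2],[*p[:,:2].mean(0),.03],loss='soft_l1',f_scale=.001).x
        p=p[abs(np.hypot(p[:,0]-s[0],p[:,1]-s[1])-s[2])<.003]
    return s.round(4),len(p)
def sel(P,b,z0,z1):
    p=P[b[2]:b[3],b[0]:b[1]].reshape(-1,3);return p[(p[:,2]>z0)&(p[:,2]<z1)]
def line(q):
    for k in range(3):
        w,V=np.linalg.eigh(np.cov(q[:,:2].T));e=(q[:,:2]-q[:,:2].mean(0))@V[:,0];q=q[abs(e)<.008]
    t=(q[:,:2]-q[:,:2].mean(0))@V[:,1];mid=q[:,:2].mean(0)+V[:,1]*(t.min()+t.max())/2
    return mid.round(4),'len',np.ptp(t).round(4),'yaw',np.degrees(np.arctan(V[1,1]/V[0,1])).round(2),'ztop',np.percentile(q[:,2],95).round(4)
E
python3 - <<'E'
from h import *
f=np.load('w1.npz');P=cloud(f['d'],f['K'],f['T'])
for n,b,z in(('B',(160,275,95,205),.186),('C',(365,455,35,115),.088)):
    q=sel(P,b,z-.004,z+.006);print(n,np.percentile(q[:,2],[50,98]),circ(q))
print('H',line(sel(P,(95,162,35,200),.125,.145)))
q=sel(P,(590,640,300,400),-.02,.02);print(np.median(q[:,2]) if len(q) else 0)
E
```

```text
B [0.18581337 0.18735176] (array([ 0.5605, -0.1401,  0.029 ]), 1405)
C [0.08780431 0.08950045] (array([ 0.5773, -0.313 ,  0.029 ]), 789)
H (array([ 0.5947, -0.0608]), 'len', np.float64(0.1208), 'yaw', np.float64(-13.94), 'ztop', np.float64(0.1388))
-1.2816504075474633e-05
```

Emit:
jog_arm([
  [0,0,0,1.35,-2.6,0.5,1],
  [0,0,0,1.35,-2.6,0.5,1],
  [0,0,0,1.35,-2.6,0.5,1],
  [0,0,0,0,0,0.5,1],
  [0,0,0,0,0,0,1],
])

```text
t: 2.57
tool_pos: [0.5598, -0.1403, 0.2654]
tool_rot: [-3.119, 0.376, 0.005]
contact_force: [-0.2, -0.6, -0.1]
opening: 0.0854
```

```bash
python3 - <<'E'
from h import *
im,d,K,T=grab('wrist');save('w2.png',im)
P=cloud(d,K,T);q=P.reshape(-1,3);o=ctrl.get_obs()['tool_pos']
q=q[(abs(q[:,2]-.186)<.005)&(np.hypot(q[:,0]-.5605,q[:,1]+.14)<.05)];print(len(q),circ(q)); goto([*circ(q)[0][:2],.176],-13.9)
E
```

```text
1511 (array([ 0.561 , -0.1395,  0.029 ]), 1511)
pos [ 0.5596 -0.141   0.2661] yaw -13.83 zaxis [-2.5e-03  2.0e-04 -1.0e+00]
tool cm [ 0.12 -0.18  9.01]
dtool rot [0.0004 0.0025 0.0013]
```

Emit:
jog_arm([
  [0,0,0,0.12,-0.16,1.5,1],
  [0,0,0,0,0,1.5,1],
  [0,0,0,0,0,1.5,1],
  [0,0,0,0,0,1.5,1],
  [0,0,0,0,0,1.5,1],
  [0,0,0,0,0,1.4,1],
  [0,0,0,0,0,0,1],
  [0,0,0,0,0,0,0.6],
  [0,0,0,0,0,0,0.5],
  [0,0,0,0,0,0,0.4],
  [0,0,0,0,0,0,0.4],
  [0,0,0,0,0,0,0.4],
], grip_force=25)

```text
t: 3.62
tool_pos: [0.5629, -0.1394, 0.1798]
tool_rot: [3.118, -0.377, 0.004]
contact_force: [0.0, -0.6, 2.5]
opening: 0.0596
```

Emit:
jog_arm([
  [0,0,0,0,0,0,0.3],
  [0,0,0,0,0,0,0.3],
  [0,0,0,0,0,0,0.3],
])

```text
t: 3.87
tool_pos: [0.5629, -0.1394, 0.1798]
tool_rot: [3.118, -0.377, 0.004]
contact_force: [-0.5, -1.6, 5.6]
opening: 0.0594
```

Emit:
jog_arm([
  [0,0,0,0,0,-0.5,0.3],
  [0,0,0,0,0,-1,0.3],
  [0,0,0,0,0,-1.5,0.3],
  [0,0,0,0,0,-1.5,0.3],
  [0,0,0,0,0,-0.5,0.3],
  [0,0,0,0,0,0,0.3],
])

```text
t: 4.37
tool_pos: [0.563, -0.1391, 0.2304]
tool_rot: [3.118, -0.377, 0.005]
contact_force: [-0.2, -0.2, 0.1]
opening: 0.0598
```

```bash
cat >> h.py <<'E'
def held():
    im,d,K,T=grab('wrist');P=cloud(d,K,T).reshape(-1,3);o=ctrl.get_obs();M=R.from_rotvec(o['tool_rot']).as_matrix()
    L=(P-o['tool_pos'])@M
    return im,d,K,T,P,L,o
E
python3 - <<'E'
from h import *
im,d,K,T,P,L,o=held();save('w3.png',im)
m=(np.hypot(L[:,0],L[:,1])<.036)&(L[:,2]>-.03)&(L[:,2]<.03)
h=np.histogram(L[m,2],bins=np.arange(-.03,.031,.003));print(h[0],h[1].round(3))
goto([.5773,-.313,.2])
E
```

```text
[  62   56  563  300  301  296  298 3188 1152 1074 1009  927  873  813
  736  668  624  592  546 1653] [-0.03  -0.027 -0.024 -0.021 -0.018 -0.015 -0.012 -0.009 -0.006 -0.003
 -0.     0.003  0.006  0.009  0.012  0.015  0.018  0.021  0.024  0.027
  0.03 ]
pos [ 0.5624 -0.1389  0.2289] yaw -13.79 zaxis [ 1.1e-03 -3.0e-04 -1.0e+00]
tool cm [ 5.59 16.55  2.9 ]
```

View pics/w3.png

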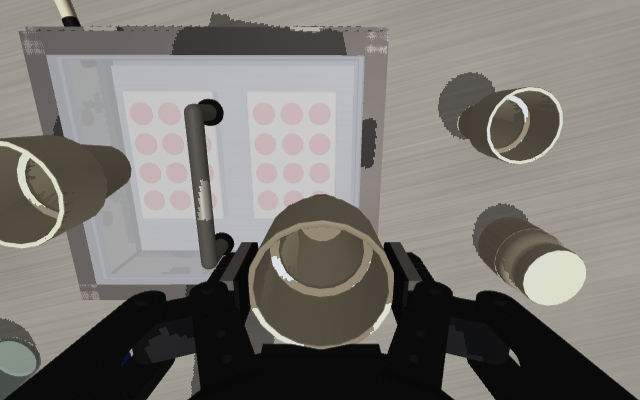

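B is held upright, with its rim centred near (320,270). C's rim is at (525,125) and A is at the left edge.

```bash
cat >> h.py <<'E'
def rel(cxy,cz):
    "held beaker rim circle (tool frame), and target rim circle (world), and the tool shift needed"
    im,d,K,T,P,L,o=held();M=R.from_rotvec(o['tool_rot']).as_matrix()
    m=(np.hypot(L[:,0],L[:,1])<.034)&(L[:,2]>-.0095)&(L[:,2]<-.0055)
    h,n=circ(L[m]);zr=np.median(L[m,2])
    q=P[(np.hypot(P[:,0]-cxy[0],P[:,1]-cxy[1])<.045)&(abs(P[:,2]-cz)<.005)]
    c,k=circ(q);zc=np.median(q[:,2])
    cl=([*c[:2],zc]-o['tool_pos'])@M
    print('held',h,n,zr.round(4),'target',c,k,zc.round(4),'tcp',o['tool_pos'].round(4),'zax',M[:,2].round(4))
    print('shift cm xy',(100*(cl[:2]-h[:2])).round(2),'z till bottom meets rim',(100*(cl[2]-zr-.088)).round(2))
    return im
E
python3 - <<'E'
from h import *
rel([.5773,-.313],.088)
E
```

```text
held [-0.0009 -0.0005  0.029 ] 3253 -0.0073 target [ 0.5776 -0.3126  0.0291] 1382 0.0876 tcp [ 0.5619 -0.1388  0.2278] zax [-6.e-04  3.e-04 -1.e+00]
shift cm xy [ 5.77 16.56] z till bottom meets rim 5.95
```

Emit:
jog_arm([
  [0,0,0,0.6,1.66,0,0.3],
  [0,0,0,1.03,2.98,0,0.3],
  [0,0,0,1.03,2.98,0,0.3],
  [0,0,0,1.03,2.98,0,0.3],
  [0,0,0,1.03,2.98,0,0.3],
  [0,0,0,1.03,2.98,0,0.3],
  [0,0,0,0,0,0.8,0.3],
  [0,0,0,0,0,0.8,0.3],
  [0,0,0,0,0,0,0.3],
  [0,0,0,0,0,0,0.3],
])

```text
t: 5.3
tool_pos: [0.5777, -0.3119, 0.2101]
tool_rot: [-3.117, 0.376, 0.005]
contact_force: [-0.1, 0.3, -1.0]
opening: 0.0594
```

```bash
python3 - <<'E'
from h import *
im=rel([.5773,-.313],.088);save('w4.png',im)
goto([.5776,-.3126,.2])
E
```

```text
held [-0.002  -0.0005  0.0294] 1004 -0.0059 target [ 0.578  -0.3138  0.029 ] 569 0.0879 tcp [ 0.5782 -0.312   0.2112] zax [-0.0017  0.0014 -1.    ]
shift cm xy [0.25 0.24] z till bottom meets rim 4.11
pos [ 0.5782 -0.312   0.2112] yaw -13.72 zaxis [-0.0017  0.0014 -1.    ]
tool cm [-0.04  0.07  1.12]
```

View pics/w4.png

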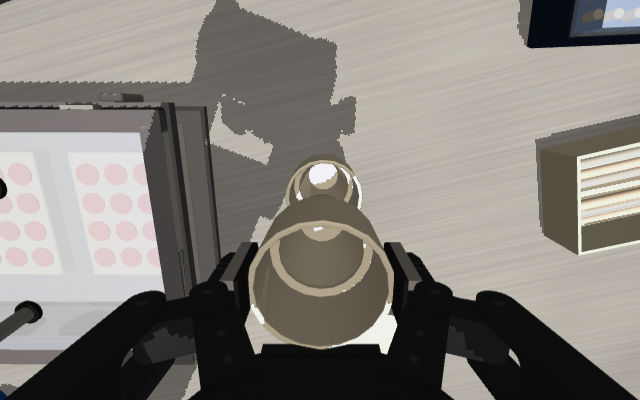

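Emit:
jog_arm([
  [0,0,0,0.12,0.16,0,0.3],
  [0,0,0,0,0,1,0.3],
  [0,0,0,0,0,1,0.3],
  [0,0,0,0,0,1,0.3],
  [0,0,0,0,0,1,0.3],
  [0,0,0,0,0,1,0.3],
  [0,0,0,0,0,1,0.3],
  [0,0,0,0,0,0.5,0.3],
  [0,0,0,0,0,0.5,0.3],
  [0,0,0,0,0,0,0.3],
  [0,0,0,0,0,0,0.3],
])

```text
t: 6.27
tool_pos: [0.5793, -0.3154, 0.1422]
tool_rot: [-3.119, 0.377, 0.0]
contact_force: [-0.8, -0.2, -0.1]
opening: 0.0595
```

Emit:
jog_arm([
  [0,0,0,0,0,0.3,0.3],
  [0,0,0,0,0,0.3,0.3],
  [0,0,0,0,0,0.3,0.3],
  [0,0,0,0,0,0.2,0.3],
  [0,0,0,0,0,0.2,0.3],
  [0,0,0,0,0,0,0.3],
])

```text
t: 6.77
tool_pos: [0.579, -0.3151, 0.1286]
tool_rot: [-3.118, 0.377, 0.001]
contact_force: [0.3, -0.2, -0.6]
opening: 0.0598
```

Emit:
jog_arm([
  [0,0,0,0,-0.08,0.2,0.3],
  [0,0,0,0,0,0.2,0.3],
  [0,0,0,0,0,0.2,0.3],
  [0,0,0,0,0,0.1,0.3],
  [0,0,0,0,0,0.1,0.3],
  [0,0,0,0,0,0,0.3],
])

```text
t: 7.27
tool_pos: [0.5794, -0.3144, 0.121]
tool_rot: [-3.119, 0.377, 0.001]
contact_force: [-0.1, 0.2, -1.2]
opening: 0.0597
```

Emit:
jog_arm([
  [0,0,0,0,0,0.1,0.3],
  [0,0,0,0,0,0.1,0.3],
  [0,0,0,0,0,0.1,0.3],
  [0,0,0,0,0,0,0.3],
])

```text
t: 7.6
tool_pos: [0.5803, -0.3147, 0.1199]
tool_rot: [3.119, -0.377, 0.003]
contact_force: [-0.8, 2.0, 4.5]
opening: 0.0599
```

Emit:
jog_arm([
  [0,0,0,0,0,0,0.6],
  [0,0,0,0,0,0,0.8],
  [0,0,0,0,0,0,1],
  [0,0,0,0,0,0,1],
  [0,0,0,0,0,0,1],
  [0,0,0,0,0,-1,1],
  [0,0,0,0,0,-2,1],
  [0,0,0,0,0,-3,1],
  [0,0,0,0,0,-3,1],
  [0,0,0,0,0,-3,1],
  [0,0,0,0,0,-3,1],
  [0,0,0,0,0,0,1],
])

```text
t: 8.6
tool_pos: [0.582, -0.3163, 0.2782]
tool_rot: [3.112, -0.376, 0.019]
contact_force: [0.6, 0.6, 2.0]
opening: 0.0853
```

```bash
python3 - <<'E'
from h import *
im,d,K,T,P,L,o=held();save('w5.png',im)
for n,c,z in(('stack',(.578,-.313),.126),('stack+',(.578,-.313),.131),('A',(.627,.022),.186)):
    q=P[(np.hypot(P[:,0]-c[0],P[:,1]-c[1])<.045)&(abs(P[:,2]-z)<.005)]
    if len(q)>20: print(n,len(q),circ(q),np.percentile(q[:,2],[5,50,95]).round(4))
goto([.627,.022,.3],-13.9)
# A from top view for comparison, opposite sides of stack rim
im,d,K,T=grab('top');save('t2.png',im);q=cloud(d,K,T).reshape(-1,3)
q=q[(np.hypot(q[:,0]-.5764,q[:,1]+.31)<.045)&(q[:,2]>.112)&(q[:,2]<.14)];print('top stack',len(q),np.percentile(q[:,2],[50,95]).round(4), circ(q[q[:,2]>.12]))
E
```

```text
stack 820 (array([ 0.5783, -0.3141,  0.029 ]), 820) [0.1219 0.1257 0.1271]
stack+ 318 (array([ 0.5779, -0.314 ,  0.0292]), 318) [0.1261 0.1264 0.1274]
pos [ 0.5813 -0.3158  0.2749] yaw -13.79 zaxis [ 0.0082 -0.0058 -0.9999]
tool cm [ -3.59 -33.89  -2.67]
dtool rot [ 0.0037 -0.0093  0.0019]
top stack 108 [0.1227 0.1268] (array([ 0.5765, -0.3108,  0.0294]), 74)
```

Emit:
jog_arm([
  [0,0,0,-0.2,-1.7,-0.2,1],
  [0,0,0,-0.34,-3.2,-0.2,1],
  [0,0,0,-0.34,-3.2,-0.2,1],
  [0,0,0,-0.34,-3.2,-0.2,1],
  [0,0,0,-0.34,-3.2,0,1],
  [0,0,0,-0.34,-3.2,0,1],
  [0,0,0,-0.34,-3.2,0,1],
  [0,0,0,-0.34,-3.2,0,1],
  [0,0,0,-0.34,-3.2,0,1],
  [0,0,0,-0.34,-3.2,0,1],
  [0,0,0,-0.34,-3.2,0,1],
  [0,0,0,0,0,0,1],
])

```text
t: 9.7
tool_pos: [0.6238, 0.0273, 0.2741]
tool_rot: [-3.117, 0.368, 0.006]
contact_force: [0.6, -0.2, -0.9]
opening: 0.0854
```

Emit:
jog_arm([
  [0,0,0,0,0,0,1],
  [0,0,0,0,0,0,1],
  [0,0,0,0,0,0,1],
])

```text
t: 9.95
tool_pos: [0.6243, 0.0207, 0.2753]
tool_rot: [3.118, -0.379, -0.003]
contact_force: [-0.1, -0.5, -0.0]
opening: 0.0854
```

```bash
python3 - <<'E'
from h import *
im,d,K,T,P,L,o=held();save('w6.png',im)
q=P[(np.hypot(P[:,0]-.627,P[:,1]-.022)<.045)&(abs(P[:,2]-.186)<.005)];c=circ(q);print(c,np.median(q[:,2]))
goto([*c[0][:2],.179],-13.9)
E
```

```text
(array([0.6279, 0.0221, 0.029 ]), 1364) 0.18574866700584367
pos [0.6245 0.0204 0.2756] yaw -13.87 zaxis [-1.1e-03 -1.0e-04 -1.0e+00]
tool cm [ 0.3  -0.25  9.66]
dtool rot [0.0003 0.0011 0.0005]
```

Emit:
jog_arm([
  [0,0,0,0.22,-0.22,1.6,1],
  [0,0,0,0,0,1.6,1],
  [0,0,0,0,0,1.6,1],
  [0,0,0,0,0,1.6,1],
  [0,0,0,0,0,1.6,1],
  [0,0,0,0,0,1.4,1],
  [0,0,0,0,0,0,1],
  [0,0,0,0,0,0,0.6],
  [0,0,0,0,0,0,0.5],
  [0,0,0,0,0,0,0.4],
  [0,0,0,0,0,0,0.4],
  [0,0,0,0,0,0,0.3],
], grip_force=25)

```text
t: 11.0
tool_pos: [0.6283, 0.0228, 0.1838]
tool_rot: [3.119, -0.377, 0.004]
contact_force: [0.4, 0.3, 2.7]
opening: 0.0615
```

Emit:
jog_arm([
  [0,0,0,0,0,0,0.3],
  [0,0,0,0,0,0,0.3],
])

```text
t: 11.17
tool_pos: [0.6283, 0.0228, 0.1838]
tool_rot: [3.119, -0.377, 0.004]
contact_force: [-0.6, -0.1, 4.5]
opening: 0.0616
```

Emit:
jog_arm([
  [0,0,0,0,0,-0.5,0.3],
  [0,0,0,0,0,-1,0.3],
  [0,0,0,0,0,-1.5,0.3],
  [0,0,0,0,0,-1.5,0.3],
  [0,0,0,0,0,-1.5,0.3],
  [0,0,0,0,0,-1,0.3],
  [0,0,0,0,0,0,0.3],
  [0,0,0,0,0,0,0.3],
])

```text
t: 11.83
tool_pos: [0.628, 0.0229, 0.2538]
tool_rot: [-3.119, 0.377, -0.004]
contact_force: [-0.1, -0.3, -0.3]
opening: 0.0616
```

```bash
python3 - <<'E'
from h import *
im,d,K,T,P,L,o=held();save('w7.png',im)
m=(np.hypot(L[:,0],L[:,1])<.036)&(L[:,2]>-.03)&(L[:,2]<.03)
h=np.histogram(L[m,2],bins=np.arange(-.012,.012,.001));print(h[0],h[1].round(3))
for a in (-.007,-.006,-.005,-.004,-.003):
  q=L[m&(abs(L[:,2]-a)<.0015)];print(a,circ(q))
goto([.581,-.3144,.25],-13.9)
E
```

```text
[  80   89   84   79   81   85  123  998 1570  678  388  375  315  338
  321  311  310  303  300  300  286  255  273] [-0.012 -0.011 -0.01  -0.009 -0.008 -0.007 -0.006 -0.005 -0.004 -0.003
 -0.002 -0.001  0.     0.001  0.002  0.003  0.004  0.005  0.006  0.007
  0.008  0.009  0.01   0.011]
-0.007 (array([ 0.0033, -0.0005,  0.0317]), 235)
-0.006 (array([ 0.0001, -0.0011,  0.03  ]), 481)
-0.005 (array([ 0.0002, -0.0006,  0.0292]), 1952)
-0.004 (array([ 0.0003, -0.0006,  0.0292]), 3009)
-0.003 (array([ 0.0005, -0.0006,  0.0291]), 3086)
pos [0.6275 0.023  0.2524] yaw -13.79 zaxis [ 1.e-04 -0.e+00 -1.e+00]
tool cm [ 3.53 33.87  0.24]
dtool rot [-0.     -0.0001  0.0019]
```

Emit:
jog_arm([
  [0,0,0,0.14,1.5,0,0.3],
  [0,0,0,0.31,3.25,0,0.3],
  [0,0,0,0.31,3.25,0,0.3],
  [0,0,0,0.31,3.25,0,0.3],
  [0,0,0,0.31,3.25,0,0.3],
  [0,0,0,0.31,3.25,0,0.3],
  [0,0,0,0.31,3.25,0,0.3],
  [0,0,0,0.31,3.25,0,0.3],
  [0,0,0,0.31,3.25,0,0.3],
  [0,0,0,0.31,3.25,0,0.3],
  [0,0,0,0.31,3.2,0,0.3],
  [0,0,0,0,0,0,0.3],
])

```text
t: 12.88
tool_pos: [0.5756, -0.3201, 0.2506]
tool_rot: [3.116, -0.386, -0.004]
contact_force: [0.3, 0.0, -0.6]
opening: 0.0613
```

Emit:
jog_arm([
  [0,0,0,0,0,0,0.3],
  [0,0,0,0,0,0,0.3],
  [0,0,0,0,0,0,0.3],
])

```text
t: 13.13
tool_pos: [0.5779, -0.3136, 0.2516]
tool_rot: [-3.118, 0.376, 0.002]
contact_force: [0.4, 0.1, -0.8]
opening: 0.0614
```

```bash
python3 - <<'E'
from h import *
im,d,K,T,P,L,o=held();save('w8.png',im)
q=P[(np.hypot(P[:,0]-.578,P[:,1]+.314)<.04)&(abs(P[:,2]-.126)<.003)];print('stack',circ(q))
goto([.578,-.3145,.1618],-13.9)
E
```

```text
stack (array([ 0.5781, -0.3141,  0.0291]), 499)
pos [ 0.5781 -0.3133  0.2519] yaw -13.71 zaxis [-6.e-04  6.e-04 -1.e+00]
tool cm [0.02 0.12 9.01]
dtool rot [-0.0005  0.0007  0.0033]
```

Emit:
jog_arm([
  [0,0,0,0.02,0.08,0.5,0.3],
  [0,0,0,0,0,1,0.3],
  [0,0,0,0,0,1,0.3],
  [0,0,0,0,0,1,0.3],
  [0,0,0,0,0,1,0.3],
  [0,0,0,0,0,1,0.3],
  [0,0,0,0,0,1,0.3],
  [0,0,0,0,0,0.5,0.3],
  [0,0,0,0,0,0,0.3],
  [0,0,0,0,0,0,0.3],
  [0,0,0,0,0,0,0.3],
])

```text
t: 14.1
tool_pos: [0.5784, -0.3156, 0.1831]
tool_rot: [3.118, -0.377, 0.002]
contact_force: [1.2, -0.4, -1.1]
opening: 0.0616
```

Emit:
jog_arm([
  [0,0,0,0,0,0.3,0.3],
  [0,0,0,0,0,0.3,0.3],
  [0,0,0,0,0,0.2,0.3],
  [0,0,0,0,0,0.2,0.3],
  [0,0,0,0,0,0,0.3],
])

```text
t: 14.52
tool_pos: [0.5778, -0.3151, 0.1716]
tool_rot: [-3.118, 0.377, 0.001]
contact_force: [-0.9, -0.5, -0.9]
opening: 0.0617
```

Emit:
jog_arm([
  [0,0,0,0,-0.05,0.2,0.3],
  [0,0,0,0,0,0.2,0.3],
  [0,0,0,0,0,0.2,0.3],
  [0,0,0,0,0,0.2,0.3],
  [0,0,0,0,0,0,0.3],
])

```text
t: 14.93
tool_pos: [0.5779, -0.3147, 0.1636]
tool_rot: [-3.118, 0.377, 0.001]
contact_force: [0.6, -1.0, -0.8]
opening: 0.0614
```

Emit:
jog_arm([
  [0,0,0,0,0,0.1,0.3],
  [0,0,0,0,0,0.1,0.3],
  [0,0,0,0,0,0.1,0.3],
  [0,0,0,0,0,0,0.3],
])

```text
t: 15.27
tool_pos: [0.5785, -0.315, 0.1619]
tool_rot: [3.119, -0.377, 0.001]
contact_force: [0.3, 0.5, 1.3]
opening: 0.0619
```

Contact came at the predicted seating height, so I'll press a little more, release and raise.

Emit:
jog_arm([
  [0,0,0,0,0,0.1,0.3],
  [0,0,0,0,0,0,0.3],
  [0,0,0,0,0,0,0.6],
  [0,0,0,0,0,0,0.8],
  [0,0,0,0,0,0,1],
  [0,0,0,0,0,0,1],
  [0,0,0,0,0,0,1],
  [0,0,0,0,0,-1,1],
  [0,0,0,0,0,-2,1],
  [0,0,0,0,0,-3,1],
  [0,0,0,0,0,-3,1],
  [0,0,0,0,0,-2,1],
])

```text
t: 16.27
tool_pos: [0.5788, -0.3153, 0.2745]
tool_rot: [3.117, -0.377, 0.006]
contact_force: [-0.4, -0.2, 0.8]
opening: 0.0854
```

Emit:
jog_arm([
  [0,0,0,0,0,0,1],
  [0,0,0,0,0,0,1],
  [0,0,0,0,0,0,1],
  [0,0,0,0,0,0,1],
])

```text
t: 16.6
tool_pos: [0.5775, -0.3143, 0.2681]
tool_rot: [-3.117, 0.377, 0.005]
contact_force: [0.1, -0.3, -0.4]
opening: 0.0853
```

```bash
python3 - <<'E'
from h import *
im,d,K,T,P,L,o=held();save('w9.png',im)
q=P[(np.hypot(P[:,0]-.578,P[:,1]+.314)<.045)&(P[:,2]>.155)&(P[:,2]<.175)];print('stack',circ(q),np.percentile(q[:,2],[50,90,97]).round(4))
q=q[q[:,2]>.161]; A=np.c_[q[:,:2]-q[:,:2].mean(0),np.ones(len(q))];print('tilt',np.linalg.lstsq(A,q[:,2],rcond=None)[0].round(3))
goto([.593,-.06,.28],-13.9)
im,d,K,T=grab('side');save('s2.png',cv2.resize(im[100:300,180:440],None,fx=2.5,fy=2.5))
E
```

```text
stack (array([ 0.5787, -0.3149,  0.0289]), 1422) [0.1636 0.1647 0.1651]
tilt [ 0.005 -0.002  0.164]
pos [ 0.5774 -0.3143  0.268 ] yaw -13.79 zaxis [-0.0031  0.0021 -1.    ]
tool cm [ -4.56 -25.07  -1.16]
dtool rot [-0.0013  0.0035  0.0019]
```

View pics/s2.png

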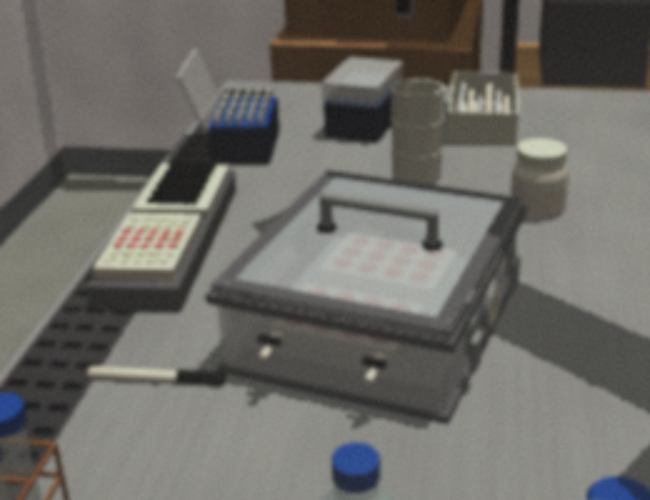

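The crop shows the three beakers as one upright stack at (417,130), with seams at even heights. The lid is now clear, with its handle from (325,215) to (435,235). Depth puts the stack rim at 0.164 m, which is the fully seated height, with no tilt.

Emit:
jog_arm([
  [0,0,0,-0.26,-1.47,-0.2,1],
  [0,0,0,-0.54,-2.95,-0.2,1],
  [0,0,0,-0.54,-2.95,-0.2,1],
  [0,0,0,-0.54,-2.95,0,1],
  [0,0,0,-0.54,-2.95,0,1],
  [0,0,0,-0.54,-2.95,0,1],
  [0,0,0,-0.54,-2.95,0,1],
  [0,0,0,-0.54,-2.95,0,1],
  [0,0,0,-0.54,-2.95,0,1],
  [0,0,0,0,0,0,1],
  [0,0,0,0,0,0,1],
  [0,0,0,0,0,0,1],
])

```text
t: 17.7
tool_pos: [0.5932, -0.0601, 0.2759]
tool_rot: [3.119, -0.376, -0.001]
contact_force: [-0.3, -0.5, -0.3]
opening: 0.0858
```

Emit:
jog_arm([
  [0,0,0,0,0,0,1],
  [0,0,0,0,0,0,1],
])

```text
t: 17.87
tool_pos: [0.5934, -0.0613, 0.2761]
tool_rot: [3.119, -0.379, -0.0]
contact_force: [-0.8, -0.7, -0.1]
opening: 0.0856
```

```bash
python3 - <<'E'
from h import *
im,d,K,T,P,L,o=held();save('w10.png',im)
q=P[(np.hypot(P[:,0]-.593,P[:,1]+.058)<.075)&(P[:,2]>.128)&(P[:,2]<.145)];l=line(q);print(len(q),l)
q=q[q[:,2]>.136];print(line(q))
goto([*l[0],.132],-13.9)
E
```

```text
1873 (array([ 0.5954, -0.0585]), 'len', np.float64(0.1206), 'yaw', np.float64(-14.0), 'ztop', np.float64(0.1388))
(array([ 0.595 , -0.0583]), 'len', np.float64(0.1186), 'yaw', np.float64(-13.82), 'ztop', np.float64(0.1388))
pos [ 0.5934 -0.0614  0.2762] yaw -13.88 zaxis [-2.e-04 -0.e+00 -1.e+00]
tool cm [ 0.13 -0.33 14.42]
dtool rot [0.0001 0.0002 0.0004]
```

View pics/w10.png

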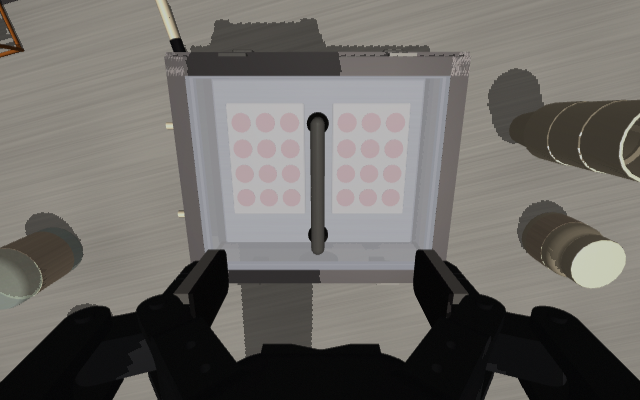

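The handle runs from (318,122) to (318,245), aligned with the tool, and nothing else is on the lid. I'll descend onto the bar.

Emit:
jog_arm([
  [0,0,0,0.13,-0.3,1.5,1],
  [0,0,0,0,0,2,1],
  [0,0,0,0,0,2,1],
  [0,0,0,0,0,2,1],
  [0,0,0,0,0,2,1],
  [0,0,0,0,0,2,1],
  [0,0,0,0,0,1.5,1],
  [0,0,0,0,0,0.7,1],
  [0,0,0,0,0,0,1],
  [0,0,0,0,0,0,1],
  [0,0,0,0,0,0,1],
  [0,0,0,0,0,0,1],
])

```text
t: 18.92
tool_pos: [0.5964, -0.0582, 0.1411]
tool_rot: [3.119, -0.377, 0.004]
contact_force: [-0.2, 0.8, 0.2]
opening: 0.0855
```

```bash
python3 - <<'E'
from h import *
im,d,K,T,P,L,o=held();save('w11.png',im)
q=P[(np.hypot(P[:,0]-.593,P[:,1]+.058)<.075)&(P[:,2]>.132)&(P[:,2]<.145)];print(len(q),line(q))
goto([.5947,-.0582,.135],-13.9)
E
```

```text
6825 (array([ 0.6048, -0.0607]), 'len', np.float64(0.1018), 'yaw', np.float64(-13.89), 'ztop', np.float64(0.1387))
pos [ 0.5963 -0.0581  0.1409] yaw -13.8 zaxis [ 2.6e-03 -6.0e-04 -1.0e+00]
tool cm [-0.16  0.05  0.59]
dtool rot [-0.     -0.0026  0.0018]
```

Emit:
jog_arm([
  [0,0,-0.002,-0.15,0.03,0.3,1],
  [0,0,0,0,0,0.3,1],
  [0,0,0,0,0,0,0.6],
  [0,0,0,0,0,0,0.4],
  [0,0,0,0,0,0,0.2],
  [0,0,0,0,0,0,0.1],
  [0,0,0,0,0,0,0],
  [0,0,0,0,0,0,0],
  [0,0,0,0,0,0,0],
  [0,0,0,0,0,0,0],
], grip_force=40)

```text
t: 19.8
tool_pos: [0.5939, -0.0581, 0.1335]
tool_rot: [3.119, -0.374, 0.0]
contact_force: [0.1, -1.3, 1.3]
opening: 0.0109
```

Emit:
jog_arm([
  [0,0,0,0,0,0,0],
  [0,0,0,0,0,0,0],
  [0,0,0,0,0,0,0],
  [0,0,0,0,0,0,0],
], grip_force=100)

```text
t: 20.13
tool_pos: [0.5939, -0.0581, 0.1337]
tool_rot: [3.119, -0.374, 0.0]
contact_force: [-1.7, -2.6, 2.4]
opening: 0.0089
```

Emit:
jog_arm([
  [0,0,0,0,0,-0.05,0],
  [0,0,0,0,0,-0.05,0],
  [0,0,0,0,0,-0.05,0],
  [0,0,0,0,0,-0.05,0],
  [0,0,0,0,0,0,0],
  [0,0,0,0,0,0,0],
])

```text
t: 20.63
tool_pos: [0.5938, -0.058, 0.1337]
tool_rot: [3.119, -0.374, 0.0]
contact_force: [3.7, -4.0, -7.1]
opening: 0.009
```

Emit:
jog_arm([
  [0,0,0,0,0,-0.05,0],
  [0,0,0,0,0,-0.05,0],
  [0,0,0,0,0,-0.05,0],
  [0,0,0,0,0,0,0],
  [0,0,0,0,0,0,0],
])

```text
t: 21.05
tool_pos: [0.5934, -0.0579, 0.1341]
tool_rot: [3.119, -0.374, -0.002]
contact_force: [5.6, -4.6, -11.0]
opening: 0.0095
```

Emit:
jog_arm([
  [0,0,0,0.06,0.03,-0.05,0],
  [0,0,0,0,0,-0.05,0],
  [0,0,0,0,0,0,0],
  [0,0,0,0,0,0,0],
])

```text
t: 21.38
tool_pos: [0.5932, -0.0579, 0.1343]
tool_rot: [-3.119, 0.374, 0.005]
contact_force: [4.2, -3.5, -11.5]
opening: 0.009
```

Emit:
jog_arm([
  [0,0,0,0,0,-0.05,0],
  [0,0,0,0,0,-0.05,0],
  [0,0,0,0,0,0,0],
  [0,0,0,0,0,0,0],
])

```text
t: 21.72
tool_pos: [0.5928, -0.0578, 0.1348]
tool_rot: [-3.119, 0.374, 0.006]
contact_force: [4.1, -3.3, -14.8]
opening: 0.0088
```

Emit:
jog_arm([
  [0,0,0,0.03,0.03,-0.05,0],
  [0,0,0,0,0,-0.05,0],
  [0,0,0,0,0,0,0],
  [0,0,0,0,0,0,0],
])

```text
t: 22.05
tool_pos: [0.5932, -0.0579, 0.1382]
tool_rot: [-3.118, 0.374, 0.007]
contact_force: [-0.6, -0.9, -8.9]
opening: 0.0092
```

Emit:
jog_arm([
  [0,0,0,0,0,-0.05,0],
  [0,0,0,0,0,0,0],
  [0,0,0,0,0,0,0],
])

```text
t: 22.3
tool_pos: [0.596, -0.0586, 0.1428]
tool_rot: [-3.119, 0.374, -0.006]
contact_force: [-0.3, 0.6, -4.8]
opening: 0.0091
```

```bash
python3 - <<'E'
from h import *
goto([.5939,-.0581,.1337+.02],-13.9); print(ctrl.get_obs()['wrist_torque'])
E
```

```text
pos [ 0.596  -0.0586  0.1428] yaw -13.67 zaxis [ 3.6e-03 -2.0e-04 -1.0e+00]
tool cm [-0.21  0.   -1.09]
dtool rot [-0.0007 -0.0036  0.004 ]
[-0.02495506  0.02549813  0.0219948 ]
```

Emit:
jog_arm([
  [0,-0.003,0,-0.1,0,-0.1,0],
  [0,0,0,0,0,-0.2,0],
  [0,0,0,0,0,-0.2,0],
  [0,0,0,0,0,-0.2,0],
  [0,0,0,0,0,-0.2,0],
  [0,0,0,0,0,-0.1,0],
  [0,0,0,0,0,0,0],
  [0,0,0,0,0,0,0],
  [0,0,0,0,0,0,0],
  [0,0,0,0,0,0,0],
  [0,0,0,0,0,0,0],
  [0,0,0,0,0,0,0],
])

```text
t: 23.3
tool_pos: [0.5936, -0.0583, 0.1501]
tool_rot: [-3.119, 0.374, 0.005]
contact_force: [-0.1, -0.4, -4.5]
opening: 0.0091
```

```bash
cat > lv.py <<'E'
from h import *
c0=np.array([.594,-.058]);a=np.radians(-13.9);ax=np.array([np.cos(a),np.sin(a)]);ay=np.array([-ax[1],ax[0]])
for n in('wrist','top'):
    im,d,K,T=grab(n);P=cloud(d,K,T).reshape(-1,3);save('lv_%s_%d.png'%(n,round(ctrl.get_obs()['t']*100)),im)
    l=np.c_[(P[:,:2]-c0)@ax,(P[:,:2]-c0)@ay,P[:,2]]
    m=(abs(l[:,0])<.115)&(abs(l[:,1])<.138)&(abs(l[:,2]-.118)<.012)
    q=l[m]
    for k in range(4):
        A=np.c_[q[:,:2],np.ones(len(q))];s=np.linalg.lstsq(A,q[:,2],rcond=None)[0];q=q[abs(A@s-q[:,2])<.004]
    print(n,len(q),'slope x,y',s[:2].round(4),'z mid',s[2].round(4),'range',q.min(0).round(3),q.max(0).round(3))
goto([.5939,-.0581,.1537],-13.9);o=ctrl.get_obs();print(o['t'],o['contact_force'],o['wrist_torque'],o['opening'])
E
python3 lv.py
```

```text
wrist 154011 slope x,y [-0.0032  0.    ] z mid 0.1147 range [-0.073 -0.135  0.11 ] [0.115 0.136 0.119]
top 3037 slope x,y [-0.0037  0.0019] z mid 0.1136 range [-0.115 -0.132  0.109] [0.112 0.137 0.118]
pos [ 0.5937 -0.0583  0.1502] yaw -13.67 zaxis [-3.e-03  7.e-04 -1.e+00]
tool cm [ 0.02 -0.03 -0.35]
dtool rot [0.     0.0031 0.0039]
23.4 [ 0.04837804 -0.71044255 -4.88617571] [0.01618071 0.02083552 0.04467597] 0.008723865010147285
```

Emit:
jog_arm([
  [0,0.003,0.002,0,0,-0.1,0],
  [0,0,0,0,0,-0.1,0],
  [0,0,0,0,0,-0.1,0],
  [0,0,0,0,0,-0.04,0],
  [0,0,0,0,0,0,0],
  [0,0,0,0,0,0,0],
  [0,0,0,0,0,0,0],
  [0,0,0,0,0,0,0],
  [0,0,0,0,0,0,0],
  [0,0,0,0,0,0,0],
  [0,0,0,0,0,0,0],
  [0,0,0,0,0,0,0],
])

```text
t: 24.4
tool_pos: [0.5937, -0.0584, 0.1537]
tool_rot: [-3.119, 0.377, 0.0]
contact_force: [-0.5, -0.4, -5.8]
opening: 0.0088
```

```bash
python3 lv.py; cat >> lv.py <<'E'
im,d,K,T=grab('side');save('s9.png',cv2.resize(im[100:400,180:480],(600,600)))
E
python3 lv.py
```

```text
wrist 153881 slope x,y [0.     0.0001] z mid 0.1182 range [-0.072 -0.135  0.115] [0.115 0.135 0.122]
top 3070 slope x,y [0.0001 0.0018] z mid 0.1171 range [-0.115 -0.132  0.113] [0.113 0.137 0.121]
pos [ 0.5937 -0.0583  0.1537] yaw -13.79 zaxis [ 0.  0. -1.]
tool cm [ 0.01 -0.03  0.  ]
dtool rot [-0.     -0.      0.0019]
24.5 [ 0.86939753 -0.06770222 -4.28628566] [0.01432417 0.00898404 0.04503069] 0.008722946622103654
wrist 153929 slope x,y [0.0001 0.0001] z mid 0.1182 range [-0.073 -0.135  0.115] [0.115 0.136 0.122]
top 3076 slope x,y [-0.0011  0.0015] z mid 0.1171 range [-0.115 -0.132  0.113] [0.112 0.137 0.121]
pos [ 0.5937 -0.0583  0.1537] yaw -13.79 zaxis [-1.e-04  0.e+00 -1.e+00]
tool cm [ 0.02 -0.03 -0.  ]
dtool rot [0.     0.0001 0.0019]
24.6 [ 0.14219726 -0.15169589 -3.76341509] [-0.01920262  0.01896664 -0.01943049] 0.009112278524542355
```

View pics/s9.png

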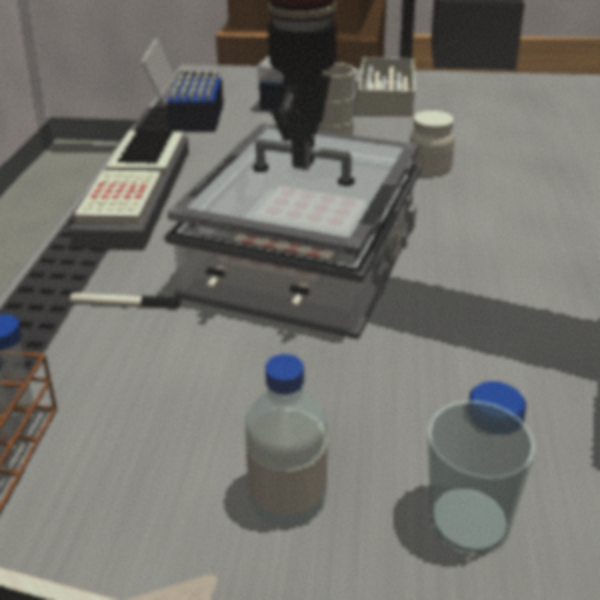

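The lid hangs level, about 20 mm above the box, held by the bar at (303,150). The stack behind it at (340,100) is upright and the bystanders have not moved.

```bash
python3 -c "
from station import ctrl; print(ctrl.finish_job())"
```

```text
the job is handed in; nothing more can be done
None
```

The job is handed in: all three beakers are in one stack on the bench, and the arm is still holding the lid just off the box. It took about 25 s on the robot's clock.

- **Stack:** I nested beaker_b and then beaker_a in beaker_c. The top rim measured 0.164 m with no visible tilt, which is the fully seated height. I measured this before lifting the lid; after the lift I only checked by eye that the stack still stood.
- **Lid:** I pulled it up in 0.5 mm steps. The highest pull I read was 14.8 N, then it fell to about the lid's weight. When the seal let go, the lid rose about 8 mm over roughly 0.6 s, settling 9 mm up, and I then raised it slowly to height.
- **Last checks:** the wrist camera puts the lid 20.2 mm above the rim, with a slope of 0.0001 or less. The top camera reads about 19 mm with up to 0.002 slope; the two agree within the 2 mm calibration.
- **Other items:** the bottle, glass beaker, jar, cap and marker looked untouched in the last side view. No check failed.

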